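Screw the lid onto the dry-goods canister

TASK

Close the open canister with its white screw lid: rest the lid level on the canister's thread with the two red marks lined up, turn it back (anticlockwise seen from above) until it drops into the start of the thread, then tighten it clockwise until it is fully home against its stop and let go. Leave the spatula, the measuring cups and the spice jar where they are.

Things in the scene. Friction and masses are not known exactly. Their poses are not given: they have to be found in the camera images.
- canister_rim (a point): Centre of the mouth of the open aluminium canister, at rim height, 140 mm above the counter; z up, x level towards the canister's red mark. The canister (116 mm wide, flat shoulder at 110 mm) is locked in a square black dock, 150 mm, fixed to the counter: it cannot move. Its grey neck is 72 mm wide, 86 mm over the thread, which has four equal starts.
- canister_mark (a point): Red mark (12 by 12 mm, carried on down the side) on the canister's shoulder, 52 mm from the canister's axis, 110 mm above the counter.
- thread_top (a point): On the canister's axis, 132 mm above the counter: the level where the lid's lower edge rests on the level tops of the thread when the red marks are lined up. Turned back (anticlockwise from above) from there it stays level, and at 37 degrees it drops 9 mm freely; a stop blocks it at 49 degrees. Turned clockwise instead, it is blocked after 25 degrees.
- thread_start (a point): On the canister's axis, 123 mm above the counter: the level of the lid's lower edge once it has dropped into the thread start. From the back stop it turns clockwise by 73 degrees in all, under the thread, sinking 8 mm by its own weight or a light push.
- thread_home (a point): On the canister's axis, 115 mm above the counter: the level of the lid's lower edge fully home, where a stop blocks it with its mark 25 degrees clockwise of the canister's mark. It then stays there by itself.
- lid_grip (a point): Grip point in the black bar handle of the white plastic screw lid (98 mm across, about 160 g), on its axis, 52 mm above its lower edge. Its flat top is 30 mm above the lower edge; on it stands the bar, 30 mm high, 16 thick, 56 long. z up, x along the bar to the red mark; fingers close across the bar along y. It stands upright on the counter at the start.
- lid_base (a point): Centre of the lid's lower edge, on its axis; on the counter (height 0) at the start. The skirt is 90 mm wide inside; four inner lugs at the lower edge leave 76 mm between them for the 72 mm neck.
- lid_mark (a point): Red mark on the top of the lid at its edge, beyond one end of the bar; this point is 44 mm from the lid's axis and 30 mm above the lid's lower edge.
- spatula: Red silicone spatula with wooden handle, 235 mm long, lying flat along its x axis; origin where blade meets handle. Leave alone.
- cups: Three nested stainless measuring cups, 84 mm wide, about 55 mm high, with flat handles reaching 114 mm along x; origin at the centre of the underside. Leave alone.
- spice_jar: Closed glass spice jar with black cap, 52 mm wide, 100 mm high; origin at the centre of its underside. Leave alone.
There are look-alikes about, which are no part of the job. What is shaped like the part that bears lid_grip but pink or yellow is not meant.

How it is judged:
By the outcome, as a careful person would: the job done as asked, in the order asked, and still so for the second after the job is handed in, with the robot touching nothing.
It also fails if it takes over 48 s, if anything falls off the work surface, if the arm or the gripper's body presses on something with over 40 N, if the wrist force passes 120 N, or if a joint passes its speed limit or range.

ROBOT

A 7-joint arm with a two-finger parallel gripper is mounted at the origin on the work surface. World frame = base frame: x ahead of the robot, y to its left, z up, the work surface at z = 0. Lengths are in mm, angles in rad, forces in N, time in s.
With the tool pointing down it reaches from about 400 to 875 mm from the base axis. Payload 4.4 kg.
Tool frame: the origin (TCP) lies at the very end of the fingers, on their centre line; the grasp point (between the pads) lies 19 mm behind it; y points along the fingers, z is the direction in which the jaws open and shut, and the axes are right-handed (so a half turn about y gives the same grasp; the last joint's range is limited). The gripper opens to 85 mm and grips with 20 to 120 N. Pads are 22 mm wide; open, the fingers measure 114 mm over their backs; the gripper's body (76 mm by 85 mm) begins 54 mm behind the grasp point. The pads swing forward as they close: fully open they stand 13 mm farther back than shut.
Start: joints at [-1.181, 0.628, 0.038, 1.517, -0.027, 0.996, -0.02], TCP at [286.097, 583.666, 231.313] pointing down, gripper open.
Joint ranges: [-3.06, 3.06], [-0.37, 2.12], [-1.25, 1.32], [0.18, 2.47], [-1.1, 4.24], [0.23, 1.98], [-2.94, 2.94]. Speed limits (rad/s): [2.57, 2.57, 3.14, 3.14, 3.14, 3.14, 3.14].

INTERFACE

Orientations are given as [roll, pitch, yaw] about the fixed x, y, z axes, in that order (R = Rz(yaw) Ry(pitch) Rx(roll)).
In Python, from cell import * gives the robot as it stands.
- The arm moves only by the tool apply_moves, never from a script. Its argument "targets" is a list of rows, each a list of 6 numbers: the shift along the tool's x, y, z in units of 40 mm (1.0 is 40 mm), then the turn, a rotation vector about the tool's x, y, z in units of 8 degrees (1.0 is 8 degrees). A call has 1 to 12 rows; each row shifts and turns the commanded pose from where the row before left it, along the tool's axes as they then stand; what a row does not reach is not made up. A row lasts 1/8 s, in which the tool goes at most 62.5 mm and 10.7 degrees, less where a joint would pass 70% of its speed; a pose out of reach is approached as far as the arm can. A call is refused whole if a number of a shift passes 1 or a number of a turn 1, either way. A call with a gripper value outside its range is refused whole. "jaw" is the gripper command: -1 is shut, 1 is fully open, values between are in proportion, set as the call begins (left out, the last holds). The fingers move at their own pace and stop on an object; the grip force is fixed at half the most. Time passes only in rows, so rows that do not move let the fingers close. It gives the time, the measured TCP pose, the force and the opening at its end, in the units of the state.
- read_state(): the state, without advancing time (a new reading comes with each control period).
- get_image(name): name is "scene" or "side" or "wrist"; returns the picture (480x640x3 uint8, red, green, blue); there is no depth.
- calibration(name): a dict with "fx", "fy", "cx", "cy" (pixels), "world_from_camera" (4x4, takes a point from camera to world coordinates). Camera axes: x right, y down, z forward; pixel columns grow to the right and rows downward; lengths in mm; the calibration is good to about 2 mm. A picture is of the moment at which its call begins: read the wrist's pose just before it. calibration takes no time and is no camera call; for the wrist camera it gives the pose at the moment of the call.
- finish_job(): hands the job in, once; it reports no verdict.
The state is a dict: "clock": time; "qpos": joint angles; "qd": joint speeds; "tau": joint torques, N m; "eef_pos": TCP position; "tool_rot": TCP orientation; "force": force on the tool from outside, world axes, zero at the start; "torque": the same for the moment, N m; "width": finger opening in mm.
Only numpy, scipy, OpenCV 4.12 (cv2) and the standard library are available. Lean on these libraries where they do the work, as an engineer would, in place of code of your own. Each camera call takes 0.05 s, during which the arm holds its last target. There are 200 camera calls.

## Working session

There is one attempt and no reset: what is moved stays moved. The work goes in short steps, Python scripts to look and compute and a tool call to move; the robot and the scene stay as the last step left them, time stands still between calls to the robot, and variables do not carry over. Pictures are saved under pics/ and viewed, about 8 in all and at most 12, crops included, and the job is handed in when it is done.

Besides the shell and the picture viewer there is one more tool, called after "Emit:" as a command line: name --pt "numbers of a row" for each row, then --argument value for the rest. apply_moves: Moves the arm, as the interface text tells. Its arguments: {"type":"object","properties":{"targets":{"type":"array"},"jaw":{"type":"number"}},"required":["targets"]}

```bash
mkdir -p pics; ls
python3 - <<'E'
from cell import *
import cv2,numpy as np
s=read_state();print({k:np.round(v,3).tolist() for k,v in s.items()})
for n in("scene","side"):
    cv2.imwrite(f"pics/{n}0.png",get_image(n)[:,:,::-1]);c=calibration(n);print(n,c["fx"],c["cx"],c["cy"],np.round(c["world_from_camera"],3).tolist())
E
```

```text
pics
{'clock': 0.0, 'qpos': [-1.181, 0.629, 0.038, 1.518, -0.027, 0.996, -0.02], 'qd': [-0.002, -0.0, 0.001, -0.001, 0.001, -0.001, -0.0], 'tau': [0.001, -56.341, 1.227, -19.344, 0.011, 0.01, -0.0], 'eef_pos': [285.794, 583.091, 230.395], 'tool_rot': [-1.573, -0.0, -0.456], 'force': [-0.264, 0.54, -0.705], 'torque': [-0.001, 0.034, -0.01], 'width': 85.358}
scene 541.1448950634858 314.1714962915332 239.57858914986065 [[-0.88, 0.409, -0.244, 812.419], [0.476, 0.746, -0.466, 401.804], [-0.009, -0.526, -0.851, 931.017], [0.0, 0.0, 0.0, 1.0]]
side 527.7855069245486 321.5394366196875 242.87899826190252 [[-0.994, -0.062, 0.09, 514.93], [-0.109, 0.631, -0.768, 722.433], [-0.009, -0.773, -0.634, 737.671], [0.0, 0.0, 0.0, 1.0]]
```

View pics/scene0.png

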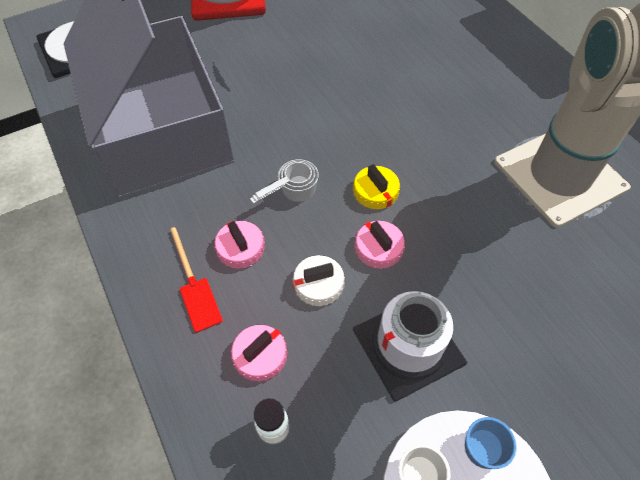

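View pics/side0.png

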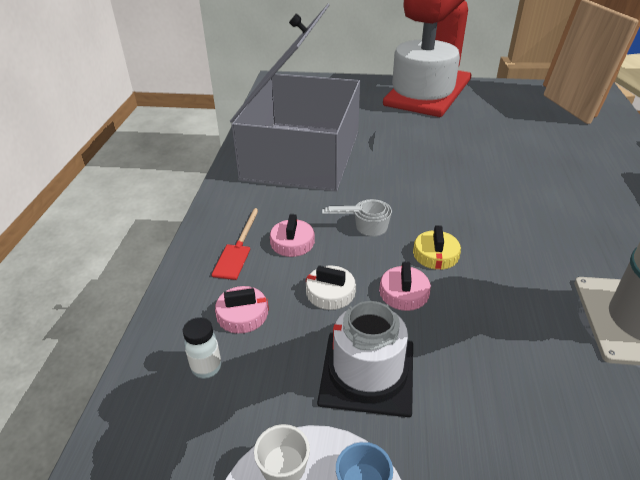

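Candidates in the scene view: white lid (319,280); look-alikes are pink (240,244), (380,243), (259,352) and yellow (377,186). I choose the white one, with its red mark at about (299,282). The canister mouth is near (420,318), its mark near (388,341). Next is one close crop of both views.

```bash
cat > h.py <<'E'
import cv2,numpy as np
from cell import *
def proj(c,P):
    T=np.linalg.inv(np.array(c["world_from_camera"]));p=np.atleast_2d(P)@T[:3,:3].T+T[:3,3]
    return np.c_[c["fx"]*p[:,0]/p[:,2]+c["cx"],c["fy"]*p[:,1]/p[:,2]+c["cy"]]
def ray(c,uv,z):
    T=np.array(c["world_from_camera"]);d=T[:3,:3]@[(uv[0]-c["cx"])/c["fx"],(uv[1]-c["cy"])/c["fy"],1]
    return T[:3,3]+d*(z-T[2,3])/d[2]
E
python3 - <<'E'
from h import *
a=cv2.imread("pics/scene0.png");b=cv2.imread("pics/side0.png")
R=lambda i,x,y:cv2.resize(i[y:y+75,x:x+100],(400,300),interpolation=cv2.INTER_CUBIC)
cv2.imwrite("pics/crop1.png",np.vstack([np.hstack([R(a,270,240),R(a,365,285)]),np.hstack([R(b,280,250),R(b,320,295)])]))
cs,cd=calibration("scene"),calibration("side")
print(ray(cs,(319,275),30),ray(cd,(331,283),30),ray(cs,(420,318),140),ray(cd,(373,322),140))
print(ray(cs,(388,341),110),ray(cd,(338,327),110))
E
```

```text
[583.70756959 -18.78500884  30.        ] [583.79671495 -14.29135276  30.        ] [508.83903974 175.9855025  140.        ] [502.04193193 178.4005273  140.        ]
[564.50875012 175.8888499  110.        ] [555.62629251 167.06761831 110.        ]
```

View pics/crop1.png

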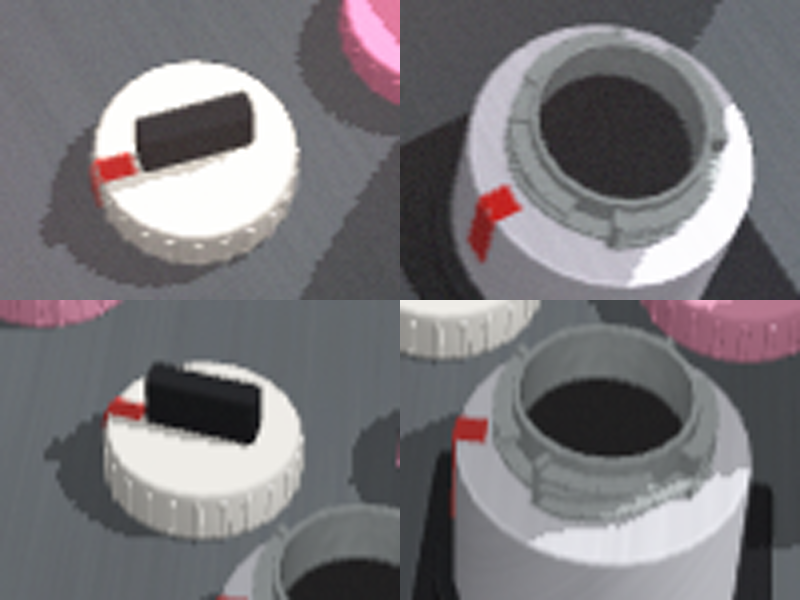

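Run:
```python
from h import *
C={"scene":calibration("scene"),"side":calibration("side")}
px=lambda x,y,ox,oy:((x+.5)/4-.5+ox,(y+.5)/4-.5+oy)
M={"lid":(30,px(195.5,149,270,240),px(203.5,128,280,250)),"lidm":(30,px(115,168,270,240),px(126,109,280,250)),
"rim":(140,px(222,120,365,285),px(205.5,92,320,295)),"canm":(110,px(105,203,365,285),px(71.5,130,320,295))}
P={}
for k,(z,a,b) in M.items():
    A=ray(C["scene"],a,z);B=ray(C["side"],b,z);P[k]=(A+B)/2;print(k,A.round(1),B.round(1))
for a,b in(("lid","lidm"),("rim","canm")):
    d=P[b]-P[a];print(a,np.hypot(*d[:2]),np.degrees(np.arctan2(d[1],d[0])))
# overlay
th=np.linspace(0,2*np.pi,90)
def circ(c,r,z):return np.c_[c[0]+r*np.cos(th),c[1]+r*np.sin(th),0*th+z]
la=np.arctan2(*(P["lidm"]-P["lid"])[[1,0]]);ca=np.arctan2(*(P["canm"]-P["rim"])[[1,0]])
def bar(c,a,z,L,W,o=0):
    q=np.array([[o-L/2,-W/2],[o+L/2,-W/2],[o+L/2,W/2],[o-L/2,W/2],[o-L/2,-W/2]]);r=np.array([[np.cos(a),-np.sin(a)],[np.sin(a),np.cos(a)]])
    return np.c_[q@r.T+c[:2],np.full(5,z)]
out=[]
for n,(x1,y1),(x2,y2) in(("scene",(270,240),(365,285)),("side",(280,250),(320,295))):
    im=cv2.imread(f"pics/{n}0.png");row=[]
    for x,y in((x1,y1),(x2,y2)):
        t=cv2.resize(im[y:y+75,x:x+100],(400,300),interpolation=cv2.INTER_CUBIC)
        for Q in(circ(P["lid"],49,30),bar(P["lid"],la,60,56,16),circ(P["rim"],36,140),circ(P["rim"],58,110),bar(P["rim"],ca,110,12,12,52)):
            q=((proj(C[n],Q)-[x,y]+.5)*4-.5);cv2.polylines(t,[np.int32(q*16)],False,(0,220,0),1,cv2.LINE_AA,4)
        row.append(t)
    out.append(np.hstack(row))
cv2.imwrite("pics/ov1.png",np.vstack(out))
```

```text
lid [586.4 -15.7  30. ] [585.1 -18.   30. ]
lidm [624.2 -25.   30. ] [624.2 -27.7  30. ]
rim [505.4 171.3 140. ] [505.4 169.8 140. ]
canm [555.3 170.1 110. ] [556.4 167.4 110. ]
lid 39.581261012090266 -13.825924430798993
rim 50.50573927278362 -2.081545792058501
```

View pics/ov1.png

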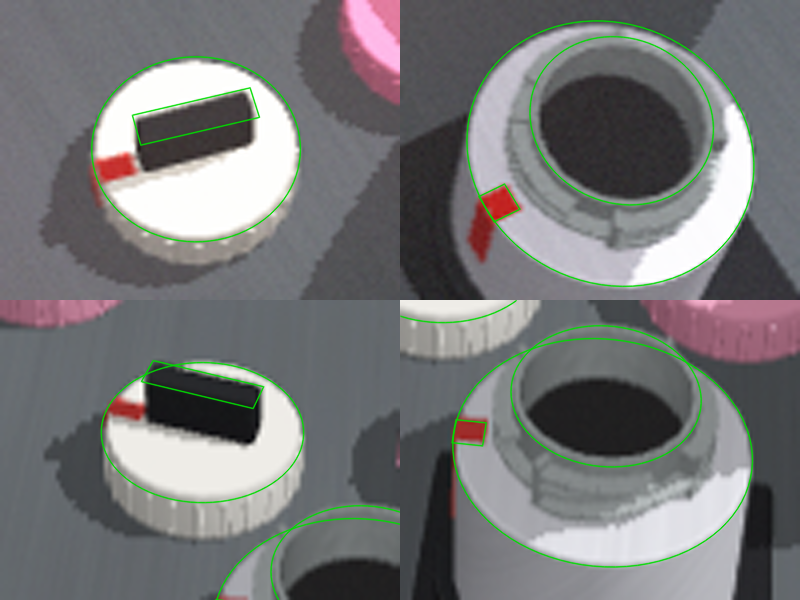

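The overlays fit. The lid is at about (586,-17), -14°. The canister is at about (505,170), mark at about -2°. I'm moving over the lid.

Emit:
apply_moves --pt "0 0 0 0 -0.76 0" --pt "0 0 0 0 -0.76 0" --pt "0.84 0 -0.98 0 0 0" --pt "0.84 0 -0.98 0 0 0" --pt "0.84 0 -0.98 0 0 0" --pt "0.84 0 -0.98 0 0 0" --pt "0.84 0 -0.98 0 0 0" --pt "0.84 0 -0.98 0 0 0" --pt "0.84 0 -0.98 0 0 0" --pt "0.84 0 -0.98 0 0 0" --pt "0.84 0 -0.98 0 0 0" --pt "0.84 0 -0.98 0 0 0" --jaw 1

```text
clock: 1.6
eef_pos: [518.0, 120.7, 231.1]
tool_rot: [-1.571, 0.0, -0.243]
force: [1.0, 0.6, 0.4]
width: 85.4
```

Emit:
apply_moves --pt "0.84 0 -0.98 0 0 0" --pt "0.84 0 -0.98 0 0 0" --pt "0.84 0 -0.98 0 0 0" --pt "0 0 0 0 0 0" --pt "0 0 0 0 0 0"

```text
clock: 2.22
eef_pos: [586.5, -15.7, 230.8]
tool_rot: [-1.57, 0.002, -0.244]
force: [-0.9, -0.3, 0.5]
width: 85.5
```

Run:
```python
from h import *
s=read_state();c=calibration("wrist");cv2.imwrite("pics/w0.png",get_image("wrist")[:,:,::-1])
print({k:np.round(s[k],3).tolist() for k in("clock","qpos","eef_pos","tool_rot","force")},np.round(c["world_from_camera"],2).tolist(),c["fx"])
print(proj(c,[[586,-17,30],[624,-26.5,30],[586,-17,60]]))
import json;json.dump({k:np.array(v).tolist() for k,v in c.items()},open("w0.json","w"))
```

```text
{'clock': 2.225, 'qpos': [-0.028, 0.537, 0.012, 1.7, -0.009, 0.906, 1.315], 'eef_pos': [586.542, -15.695, 230.783], 'tool_rot': [-1.57, 0.002, -0.244], 'force': [-0.941, -0.253, 0.482]} [[0.24, 0.93, 0.28, 513.68], [0.97, -0.23, -0.07, 2.18], [0.0, 0.29, -0.96, 374.49], [0.0, 0.0, 0.0, 1.0]] 370.10836828292616
[[318.2035861  204.62390468]
 [318.20805087 243.81187504]
 [318.09824287 211.95368039]]
```

View pics/w0.png

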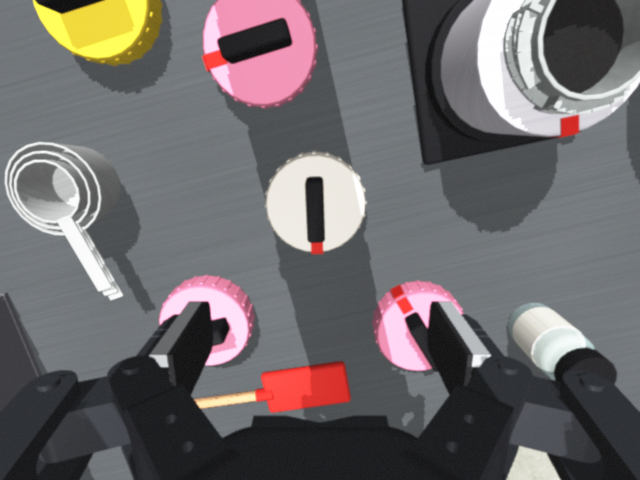

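The wrist view shows the white lid disc at about (316,203), its bar from (315,178) to (315,242) and its mark at (317,247). The canister and its mark are at (569,126). I'll measure bar and marks numerically.

Run:
```python
from h import *
import json
c={k:np.array(v) for k,v in json.load(open("w0.json")).items()}
im=cv2.imread("pics/w0.png").astype(int);b,g,r=im[...,0],im[...,1],im[...,2]
def comp(m,seed):
    n,l,st,ce=cv2.connectedComponentsWithStats(m.astype(np.uint8))
    d=[np.hypot(*(ce[i]-seed))+(1e3 if st[i,4]<15 else 0) for i in range(1,n)];i=1+int(np.argmin(d));return l==i,ce[i],st[i,4]
bar,cb,nb=comp((im.max(2)<60),(315,210));red=(r>140)&(g<70)&(b<70)
mk,cm,nm=comp(red,(317,247));k,ck,nk=comp(red,(569,126));
w,cw,nw=comp((im.min(2)>170)&(r-b<40),(316,203))
ys,xs=np.nonzero(bar);rc=cv2.minAreaRect(np.c_[xs,ys].astype(np.float32))
print("bar",cb,nb,rc,"mark",cm,nm,"can",ck,nk)
ys,xs=np.nonzero(w);hull=cv2.convexHull(np.c_[xs,ys].astype(np.int32));print("white",cv2.fitEllipse(hull),nw)
bw=cv2.boxPoints(rc);W=np.array([ray(c,p,60)[:2] for p in bw]);print(W.round(1),W.mean(0))
print("mark",ray(c,cm,30),"can mark",ray(c,ck,110))
e=W[np.argsort(bw[:,1])];d=(e[2]+e[3]-e[0]-e[1])/2;print("bar ang",np.degrees(np.arctan2(d[1],d[0])),np.hypot(*d))
```

```text
bar [314.69089048 209.13101331] 977 ((314.79449462890625, 209.3758087158203), (63.20427322387695, 15.76221752166748), 87.45519256591797) mark [316.66964286 248.09821429] 112 can [569.20945946 126.16554054] 296
white ((315.8840026855469, 202.9537353515625), (95.38577270507812, 100.0403060913086), 81.84625244140625) 6124
[[554.9 -20.2]
 [557.5  -7.1]
 [612.7 -18.2]
 [610.  -32. ]] [583.77885996 -19.37822122]
mark [627.94159534 -29.04577064  30.        ] can mark [557.58204    167.74749345 110.        ]
bar ang -11.711053857717118 56.30498734782143
```

Emit:
apply_moves --pt "-0.03 0.8 -0.09 0 -0.2 0" --pt "0 0.9 0 0 0 0" --pt "0 0.9 0 0 0 0" --pt "0 0.9 0 0 0 0" --pt "0 0.7 0 0 0 0" --pt "0 0.7 0 0 0 0" --pt "0 0 0 0 0 0" --pt "0 0 0 0 0 0"

```text
clock: 3.28
eef_pos: [585.5, -18.4, 36.2]
tool_rot: [-1.57, -0.001, -0.214]
force: [0.2, 0.2, 0.2]
width: 85.6
```

Emit:
apply_moves --pt "0 0 0 0 0 0" --pt "0 0 0 0 0 0" --pt "0 0 0 0 0 0" --pt "0 0 0 0 0 0" --pt "0 0 0 0 0 0" --pt "0 0 0 0 0 0" --pt "0 0 0 0 0 0" --pt "0 0 0 0 0 0" --jaw -1

```text
clock: 4.28
eef_pos: [585.3, -19.5, 35.7]
tool_rot: [-1.571, -0.001, -0.216]
force: [-0.9, 0.4, 5.1]
width: 14.7
```

Emit:
apply_moves --pt "0 -0.3 0 0 0 0" --pt "0 -0.8 0 0 0 0" --pt "0 -0.9 0 0 0 0" --pt "0 -0.9 0 0 0 0" --pt "0 -0.9 0 0 0 0" --pt "0 -0.9 0 0 0 0" --pt "0 0 0 0 0 0" --pt "0 0 0 0 0 0"

```text
clock: 5.28
eef_pos: [584.0, -19.4, 222.5]
tool_rot: [-1.571, 0.002, -0.216]
force: [-0.2, -0.1, -1.6]
width: 14.7
```

Run:
```python
from h import *
s=read_state();c=calibration("wrist");w=get_image("wrist")[:,:,::-1]
print({k:np.round(s[k],3).tolist() for k in("clock","qpos","eef_pos","tool_rot","force","width")})
z=s["eef_pos"][2]-35.7
a=get_image("scene")[:,:,::-1];b=get_image("side")[:,:,::-1]
for n,i in(("w1",w),("scene1",a),("side1",b)):cv2.imwrite(f"pics/{n}.png",i)
th=np.linspace(0,6.29,90);x,y=s["eef_pos"][:2];ya=s["tool_rot"][2]
T=[]
for n,i in(("wrist",w),("scene",a),("side",b)):
    i=np.ascontiguousarray(i)
    cc=c if n=="wrist" else calibration(n)
    p0=proj(cc,[x,y,z+30])[0]
    f,(W,H)=(2,(400,300)) if n=="wrist" else (4,(400,300))
    ox,oy=int(p0[0]-W/f/2),int(p0[1]-H/f/2);ox,oy=max(0,min(ox,640-W//f)),max(0,min(oy,480-H//f))
    t=cv2.resize(i[oy:oy+H//f,ox:ox+W//f],(W,H),interpolation=cv2.INTER_CUBIC)
    for zz in(30,0):
        q=(proj(cc,np.c_[x+49*np.cos(th),y+49*np.sin(th),0*th+z+zz])-[ox,oy]+.5)*f-.5;cv2.polylines(t,[np.int32(q*16)],False,(0,220,0),1,cv2.LINE_AA,4)
    q=(proj(cc,[[x+r*np.cos(ya),y+r*np.sin(ya),z+30] for r in(39,49)])-[ox,oy]+.5)*f-.5;cv2.polylines(t,[np.int32(q*16)],False,(255,220,0),1,cv2.LINE_AA,4)
    T.append(t)
T.append(T[0]*0);cv2.imwrite("pics/ov2.png",np.vstack([np.hstack(T[:2]),np.hstack(T[2:])]))
```

```text
{'clock': 5.275, 'qpos': [-0.018, 0.543, 0.005, 1.715, -0.003, 0.885, 1.343], 'eef_pos': [584.042, -19.443, 222.492], 'tool_rot': [-1.571, 0.002, -0.216], 'force': [-0.156, -0.103, -1.63], 'width': 14.682}
```

View pics/ov2.png

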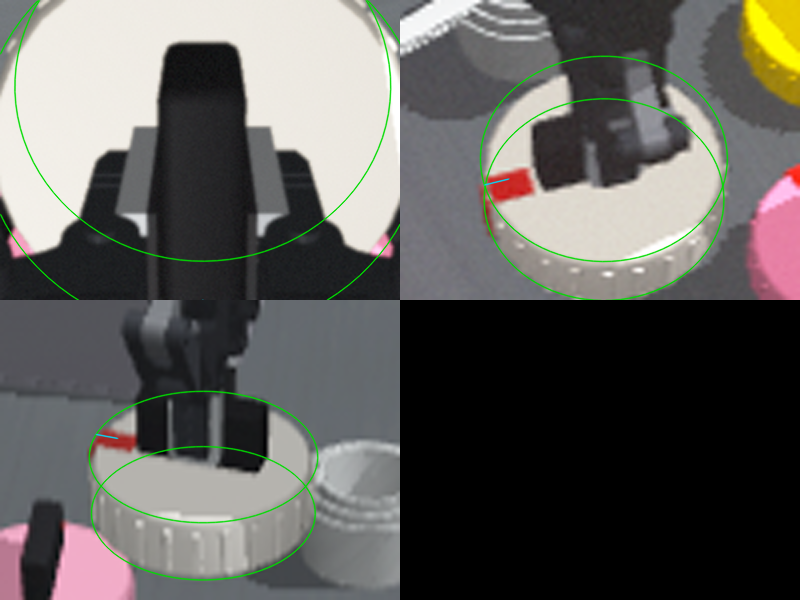

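The lid is held level and centred: the overlay of a lid at the TCP fits both fixed cameras to within about 1 mm, and its mark agrees with the tool yaw. I'm moving partway so the wrist camera can see the canister.

Emit:
apply_moves --pt "-0.44 0 0.84 0 0 0" --pt "-0.44 0 0.84 0 0 0" --pt "-0.44 0 0.84 0 0 0" --pt "0 0 0 0 0 0" --pt "0 0 0 0 0 0" --pt "0 0 0 0 0 0"

```text
clock: 6.18
eef_pos: [555.2, 88.8, 222.9]
tool_rot: [-1.572, 0.0, -0.218]
force: [0.8, -0.2, -1.3]
width: 14.8
```

Run:
```python
from h import *
s=read_state();c=calibration("wrist");w=np.ascontiguousarray(get_image("wrist")[:,:,::-1]);cv2.imwrite("pics/w2.png",w)
import json;json.dump({k:np.array(v).tolist() for k,v in c.items()},open("w2.json","w"))
print({k:np.round(s[k],3).tolist() for k in("clock","eef_pos","tool_rot","force","width")})
f=3;p=proj(c,[505.4,170.5,125])[0];ox,oy=int(np.clip(p[0]-133,0,640-266)),int(np.clip(p[1]-100,0,280));print(ox,oy)
t=cv2.resize(w[oy:oy+200,ox:ox+266],(798,600),interpolation=cv2.INTER_CUBIC);th=np.linspace(0,6.29,90)
for x,y,col in((505.4,170.5,(0,220,0)),(506.8,169.4,(255,100,0))):
  for r,z in((36,140),(58,110)):
    q=(proj(c,np.c_[x+r*np.cos(th),y+r*np.sin(th),0*th+z])-[ox,oy]+.5)*f-.5;cv2.polylines(t,[np.int32(q*16)],False,col,1,cv2.LINE_AA,4)
cv2.imwrite("pics/ov3.png",t)
i=w.astype(int);m=((i[...,2]>140)&(i[...,1]<70)&(i[...,0]<70)).astype(np.uint8)
n,l,st,ce=cv2.connectedComponentsWithStats(m)
for k in range(1,n):
    if st[k,4]>60:print(ce[k],st[k],ray(c,ce[k],110))
```

```text
{'clock': 6.175, 'eef_pos': [555.187, 88.759, 222.881], 'tool_rot': [-1.572, 0.0, -0.218], 'force': [0.766, -0.201, -1.286], 'width': 14.808}
296 36
[26.68881119 46.08041958] [ 15  37  24  19 286] [397.76838212 -64.72395232 110.        ]
[104.94623656 123.84946237] [100 117  13  15  93] [452.23271481 -34.67547525 110.        ]
[428.06179775 212.79213483] [420 207  17  13 178] [558.90487125 166.68851955 110.        ]
[ 76.53521127 378.83098592] [ 71 375  14  10  71] [ 636.0788086  -134.55726056  110.        ]
[211.06410256 442.38461538] [203 435  15  15  78] [723.31515275 -46.1760404  110.        ]
```

View pics/ov3.png

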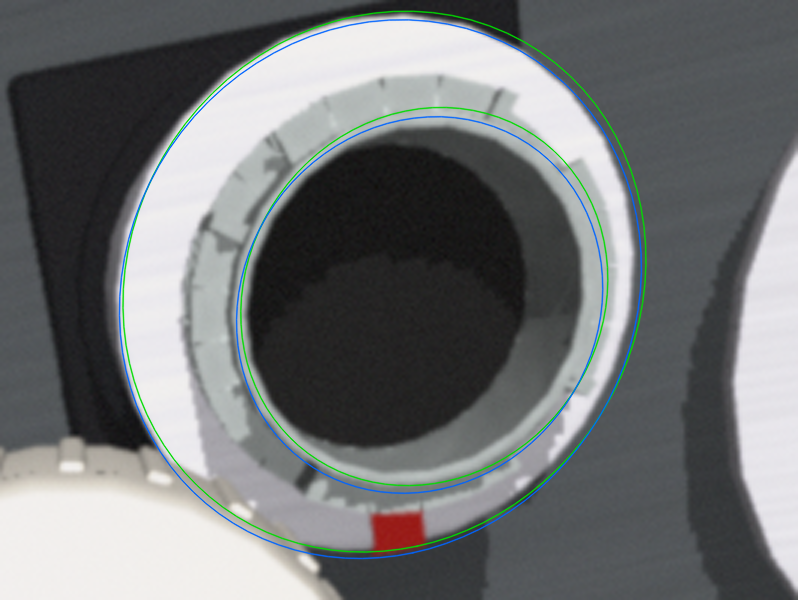

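Wrist view: mouth centred near crop (425,300) and mark at crop (398,531), i.e. full-image (428,213). The true centre looks about 1–2 mm off the fixed-camera estimate, so I'll refine it with a gradient fit.

Run:
```python
from h import *
import json
from scipy.ndimage import map_coordinates as mc
from scipy.optimize import least_squares
c={k:np.array(v) for k,v in json.load(open("w2.json")).items()}
g=cv2.GaussianBlur(cv2.imread("pics/w2.png",0).astype(float),(0,0),.7)
th=np.radians(np.arange(0,360,3))
dr=np.arange(-4,4.01,.25)
# edge search along radius for each angle, then robust circle fit in world
for R,z in((58,110),(36,140)):
    for x0,y0 in((506.5,168.5),):
        D=[];A=[]
        for t in th:
            P=np.c_[x0+(R+dr)*np.cos(t),y0+(R+dr)*np.sin(t),0*dr+z];q=proj(c,P)
            v=mc(g,[q[:,1],q[:,0]],order=1,mode="nearest");d=np.abs(np.gradient(v))
            if d.max()>3: D.append(dr[d.argmax()]);A.append(t)
        D,A=np.array(D),np.array(A)
        f=least_squares(lambda p:p[0]*np.cos(A)+p[1]*np.sin(A)+p[2]-D,[0,0,0],loss="soft_l1",f_scale=.4)
        print(R,len(D),f.x.round(2),"centre",(x0+f.x[0]).round(2),(y0+f.x[1]).round(2),np.median(np.abs(f.fun)).round(2))
```

```text
58 116 [-1.37 -0.19 -0.65] centre 505.13 168.31 0.18
36 120 [-1.07  0.14 -2.99] centre 505.43 168.64 0.15
```

Emit:
apply_moves --pt "0 0 0 0 -0.65 0" --pt "0 0 0 0 -0.66 0" --pt "-0.44 0 0.65 0 0 0" --pt "-0.44 0 0.65 0 0 0" --pt "-0.44 0 0.65 0 0 0" --pt "0 0 0 0 0 0" --pt "0 0 0 0 0 0" --pt "0 0 0 0 0 0"

```text
clock: 7.22
eef_pos: [505.5, 168.6, 223.3]
tool_rot: [-1.571, -0.0, -0.035]
force: [0.1, -0.4, -2.3]
width: 14.8
```

Emit:
apply_moves --pt "0 0.6 0 0 0 0" --pt "0 0.5 0 0 0 0" --pt "0 0.1 0 0 0 0" --pt "0 0.05 0 0 0 0" --pt "0 0.03 0 0 0 0" --pt "0 0 0 0 0 0" --pt "0 0 0 0 0 0"

```text
clock: 8.1
eef_pos: [505.1, 170.1, 172.5]
tool_rot: [-1.57, -0.001, -0.033]
force: [-0.2, -0.1, -2.4]
width: 14.7
```

Emit:
apply_moves --pt "0 0.04 0 0 0 0" --pt "0 0.04 0 0 0 0" --pt "0 0.02 0 0 0 0" --pt "0 0 0 0 0 0" --pt "0 0 0 0 0 0"

```text
clock: 8.72
eef_pos: [504.8, 170.0, 168.1]
tool_rot: [-1.571, 0.0, -0.033]
force: [-0.2, -0.2, -1.8]
width: 14.8
```

Run:
```python
from h import *
s=read_state();print({k:np.round(s[k],2).tolist() for k in("clock","eef_pos","tool_rot","force","torque")})
```

```text
{'clock': 8.72, 'eef_pos': [504.84, 170.01, 168.08], 'tool_rot': [-1.57, 0.0, -0.03], 'force': [-0.21, -0.22, -1.79], 'torque': [0.04, 0.03, -0.03]}
```

Emit:
apply_moves --pt "0 0.02 0 0 0 0" --pt "0 0.02 0 0 0 0" --pt "0 0 0 0 0 0" --pt "0 0 0 0 0 0"

```text
clock: 9.22
eef_pos: [505.0, 170.0, 167.6]
tool_rot: [-1.571, -0.001, -0.033]
force: [-2.6, -0.9, 7.9]
width: 15.1
```

The lid rests at about 132 mm with some 10 N, as it should. I'll check alignment before turning.

```bash
cat > look.py <<'E'
from h import *
import sys
T=[]
for n,(x,y) in(("scene",(350,240)),("side",(305,235))):
    i=get_image(n)[:,:,::-1];T.append(cv2.resize(i[y:y+110,x:x+110],(400,400),interpolation=cv2.INTER_CUBIC))
cv2.imwrite(f"pics/{sys.argv[1]}.png",np.hstack(T))
s=read_state();print({k:np.round(s[k],2).tolist() for k in("clock","eef_pos","tool_rot","force","torque","width")})
E
python3 look.py rest
```

```text
{'clock': 9.32, 'eef_pos': [504.98, 170.06, 167.67], 'tool_rot': [-1.57, -0.0, -0.03], 'force': [-3.32, -1.19, 8.56], 'torque': [-0.24, 0.54, 0.03], 'width': 15.08}
```

View pics/rest.png

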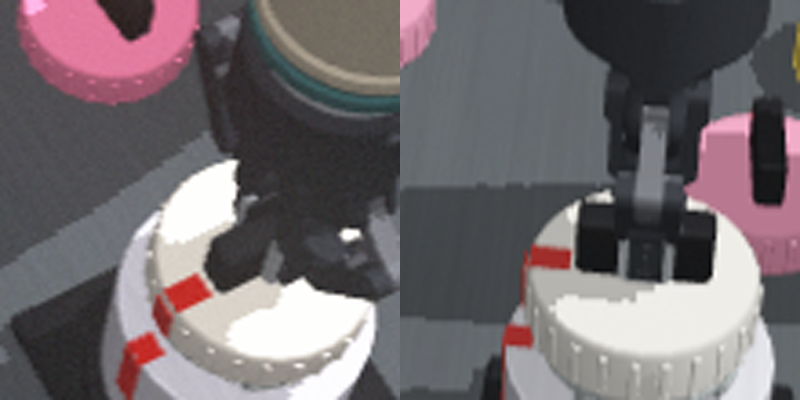

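The lid sits level on the thread with the marks in line: lid mark at crop (188,295) over canister mark (145,350), and (548,258) over (518,336) in the side view. Now turning back 43° under light load.

Emit:
apply_moves --pt "0 -0.01 0 0 0 0" --pt "0 0 0 0 -0.5 0" --pt "0 0 0 0 -0.6 0" --pt "0 0 0 0 -0.6 0" --pt "0 0 0 0 -0.6 0" --pt "0 0 0 0 -0.6 0" --pt "0 0 0 0 -0.6 0" --pt "0 0 0 0 -0.6 0" --pt "0 0 0 0 -0.6 0" --pt "0 0 0 0 -0.6 0" --pt "0 0 0 0 0 0" --pt "0 0 0 0 0 0"

```text
clock: 10.82
eef_pos: [504.9, 169.8, 166.7]
tool_rot: [-1.571, 0.0, 0.706]
force: [-0.1, 0.3, -2.2]
width: 15.1
```

Run:
```python
from h import *
s=read_state();print({k:np.round(s[k],2).tolist() for k in("clock","qpos","eef_pos","tool_rot","force","torque","width")})
```

```text
{'clock': 10.82, 'qpos': [-0.2, 0.56, -0.26, 1.91, 0.22, 0.7, 1.69], 'eef_pos': [504.87, 169.84, 166.73], 'tool_rot': [-1.57, 0.0, 0.71], 'force': [-0.07, 0.31, -2.25], 'torque': [-0.09, -0.04, -0.03], 'width': 15.09}
```

Emit:
apply_moves --pt "0 0.06 0 0 0 0" --pt "0 0.06 0 0 0 0" --pt "0 0.05 0 0 0 0" --pt "0 0.03 0 0 0 0" --pt "0 0.02 0 0 0 0" --pt "0 0 0 0 0 0" --pt "0 0 0 0 0 0"

```text
clock: 11.7
eef_pos: [504.7, 169.9, 158.7]
tool_rot: [-1.571, 0.0, 0.707]
force: [-2.9, -1.6, 5.7]
width: 14.6
```

Emit:
apply_moves --pt "0 0 0 0 0.4 0" --pt "0 0.015 0 0 0.6 0" --pt "0 0.015 0 0 0.6 0" --pt "0 0.015 0 0 0.6 0" --pt "0 0.015 0 0 0.6 0" --pt "0 0.015 0 0 0.6 0" --pt "0 0 0 0 0 0" --pt "0 0 0 0 0 0"

```text
clock: 12.7
eef_pos: [505.9, 169.5, 156.7]
tool_rot: [-1.572, -0.002, 0.231]
force: [-1.6, -2.9, 12.1]
width: 14.7
```

Run:
```python
from h import *
s=read_state();print({k:np.round(s[k],2).tolist() for k in("clock","qpos","eef_pos","tool_rot","force","torque","width")})
```

```text
{'clock': 12.7, 'qpos': [-0.29, 0.56, -0.12, 1.92, 0.11, 0.66, 1.32], 'eef_pos': [505.91, 169.5, 156.7], 'tool_rot': [-1.57, -0.0, 0.23], 'force': [-1.59, -2.94, 12.1], 'torque': [-1.03, 0.39, -0.33], 'width': 14.73}
```

Emit:
apply_moves --pt "0 0.01 0 0 0.6 0" --pt "0 0.015 0 0 0.6 0" --pt "0 0.015 0 0 0.6 0" --pt "0 0 0 0 0 0"

```text
clock: 13.2
eef_pos: [505.9, 169.8, 154.5]
tool_rot: [-1.571, -0.002, -0.02]
force: [-1.0, -2.6, 7.1]
width: 15.1
```

Emit:
apply_moves --pt "0 0.017 0 0 0.6 0" --pt "0 0.017 0 0 0.6 0" --pt "0 0.018 0 0 0.6 0" --pt "0 0.018 0 0 0.6 0" --pt "0 0.018 0 0 0.5 0" --pt "0 0 0 0 0 0" --pt "0 0 0 0 0 0"

```text
clock: 14.08
eef_pos: [506.0, 169.9, 150.8]
tool_rot: [-1.57, -0.002, -0.424]
force: [0.4, -1.7, 5.8]
width: 15.3
```

Run:
```python
from h import *
s=read_state();print({k:np.round(s[k],2).tolist() for k in("clock","qpos","eef_pos","tool_rot","force","torque","width")})
```

```text
{'clock': 14.08, 'qpos': [-0.42, 0.57, 0.07, 1.93, -0.06, 0.64, 0.83], 'eef_pos': [505.98, 169.89, 150.83], 'tool_rot': [-1.57, -0.0, -0.42], 'force': [0.36, -1.7, 5.79], 'torque': [-0.63, 0.05, -0.13], 'width': 15.29}
```

Emit:
apply_moves --pt "0 0.01 0 0 0.25 0" --pt "0 0.005 0 0 0.25 0" --pt "0 0 0 0 0.2 0" --pt "0 0 0 0 0 0" --pt "0 0 0 0 0 0"

```text
clock: 14.7
eef_pos: [505.0, 169.2, 150.7]
tool_rot: [-1.572, -0.002, -0.515]
force: [-2.5, -4.5, 12.1]
width: 15.3
```

Run:
```python
from h import *
s=read_state();print({k:np.round(s[k],2).tolist() for k in("clock","eef_pos","tool_rot","force","torque","width")},np.degrees(s["tool_rot"][2]))
```

```text
{'clock': 14.7, 'eef_pos': [504.99, 169.19, 150.67], 'tool_rot': [-1.57, -0.0, -0.51], 'force': [-2.51, -4.55, 12.13], 'torque': [-1.1, 0.69, 1.74], 'width': 15.32} -29.483678013916517
```

At the stop: torque rose to 1.7 N m and the lid's lower edge is at about 115 mm. Releasing.

Emit:
apply_moves --pt "0 0 0 0 0 0" --pt "0 0 0 0 0 0" --pt "0 0 0 0 0 0" --pt "0 0 0 0 0 0" --pt "0 0 0 0 0 0" --pt "0 0 0 0 0 0" --jaw 1

```text
clock: 15.45
eef_pos: [504.9, 170.0, 149.3]
tool_rot: [-1.571, 0.0, -0.521]
force: [-0.3, -0.1, -0.3]
width: 85.6
```

Emit:
apply_moves --pt "0 -0.3 0 0 0 0" --pt "0 -0.7 0 0 0 0" --pt "0 -1 0 0 0 0" --pt "0 -1 0 0 0 0" --pt "-1 -1 0 0 0 0" --pt "-1 0 0 0 0 0" --pt "-0.5 0 0 0 0 0" --pt "0 0 0 0 0 0" --pt "0 0 0 0 0 0"

```text
clock: 16.58
eef_pos: [419.2, 219.2, 309.8]
tool_rot: [-1.57, -0.001, -0.522]
force: [-0.6, -0.4, 0.5]
width: 85.1
```

```bash
python3 look.py done
python3 - <<'E'
from h import *
c=calibration("wrist");w=np.ascontiguousarray(get_image("wrist")[:,:,::-1]);cv2.imwrite("pics/w3.png",w)
# expected positions for home: lid top 145, centre (505.3,168.7)
a=np.radians(-27);a0=np.radians(-2)
print(proj(c,[[505.3,168.7,145],[505.3+44*np.cos(a),168.7+44*np.sin(a),145],[505.3+54*np.cos(a0),168.7+54*np.sin(a0),110]]))
i=w.astype(int);m=((i[...,2]>120)&(i[...,1]<70)&(i[...,0]<70)).astype(np.uint8)
n,l,st,ce=cv2.connectedComponentsWithStats(m)
for k in range(1,n):
    if st[k,4]>60:print(ce[k],st[k,4],ray(c,ce[k],145).round(1),ray(c,ce[k],110).round(1))
E
```

```text
{'clock': 16.68, 'eef_pos': [419.19, 219.02, 309.44], 'tool_rot': [-1.57, -0.0, -0.52], 'force': [0.28, -0.31, -0.99], 'torque': [0.04, 0.04, 0.06], 'width': 85.22}
[[319.24380819 317.28626328]
 [321.63098194 357.62845928]
 [343.13975041 340.56183646]]
[ 68.55696203 290.51898734] 79 [367.1 -15.8 145. ] [368.6 -46.7 110. ]
```

View pics/done.png

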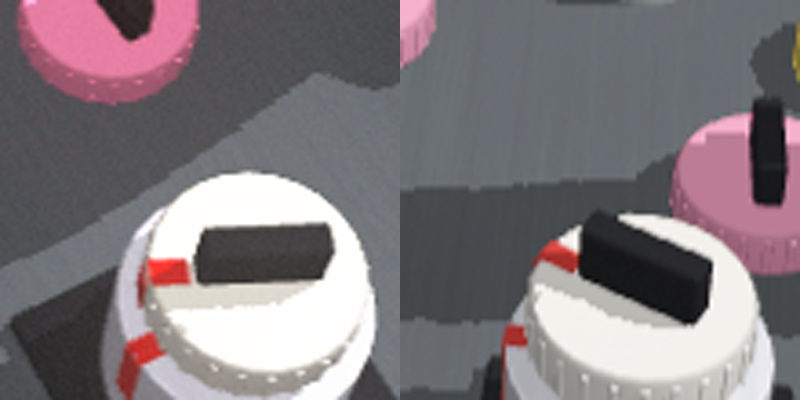

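View pics/w3.png

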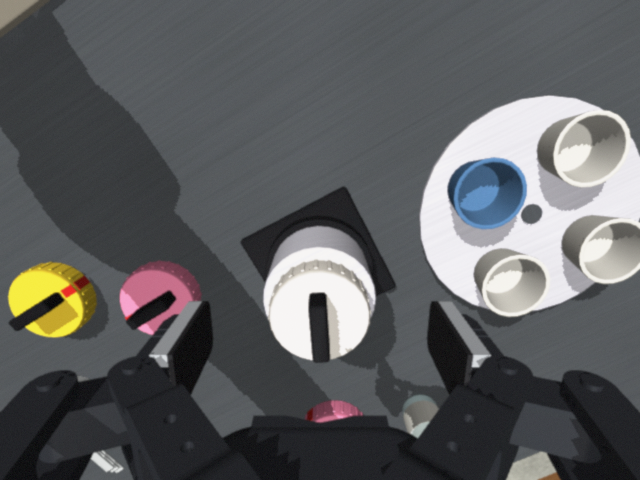

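The lid is seated and level, its mark turned clockwise of the canister's: crop (170,272) against (145,350). I'll check the final angle and height numerically without another viewing.

Run:
```python
from h import *
from scipy.optimize import least_squares
for n in("scene","side"):
    c=calibration(n);im=get_image(n)[:,:,::-1].astype(int)
    m=(im.max(2)<75).astype(np.uint8)
    # black bar: compare rendered bar silhouette over angle and height
    p=proj(c,[505.4,169.5,160])[0].astype(int);n_,l,st,ce=cv2.connectedComponentsWithStats(m)
    k=min(range(1,n_),key=lambda i:np.hypot(*(ce[i]-p))+(1e3 if st[i,4]<100 else 0));b=(l==k)
    best=[]
    for deg in np.arange(-36,-17,.5):
        a=np.radians(deg);R=np.array([[np.cos(a),-np.sin(a)],[np.sin(a),np.cos(a)]])
        for z in(113,115,117,119,121):
            q=np.array([[sx*28,sy*8] for sx in(-1,1) for sy in(-1,1)])@R.T
            for dx in(-2,0,2):
                for dy in(-2,0,2):
                    P=np.vstack([np.c_[q+[505.4+dx,169.5+dy],np.full(4,z+h)] for h in(30,60)])
                    r=np.zeros(b.shape,np.uint8);cv2.fillConvexPoly(r,cv2.convexHull(np.int32(np.round(proj(c,P)*16))),1,cv2.LINE_8,4)
                    best.append((((r>0)&b).sum()/((r>0)|b).sum(),deg,z,dx,dy))
    print(n,b.sum(),[tuple(np.round(x,3)) for x in sorted(best)[::-1][:6]])
```

```text
scene 512 [(np.float64(0.727), np.float64(-28.5), np.float64(113.0), np.float64(2.0), np.float64(0.0)), (np.float64(0.727), np.float64(-29.0), np.float64(113.0), np.float64(2.0), np.float64(0.0)), (np.float64(0.727), np.float64(-29.0), np.float64(113.0), np.float64(-2.0), np.float64(2.0)), (np.float64(0.726), np.float64(-28.0), np.float64(113.0), np.float64(2.0), np.float64(2.0)), (np.float64(0.726), np.float64(-28.0), np.float64(113.0), np.float64(2.0), np.float64(0.0)), (np.float64(0.726), np.float64(-28.5), np.float64(113.0), np.float64(-2.0), np.float64(2.0))]
side 688 [(np.float64(0.806), np.float64(-34.5), np.float64(113.0), np.float64(0.0), np.float64(-2.0)), (np.float64(0.803), np.float64(-35.5), np.float64(113.0), np.float64(0.0), np.float64(-2.0)), (np.float64(0.803), np.float64(-34.0), np.float64(113.0), np.float64(0.0), np.float64(-2.0)), (np.float64(0.802), np.float64(-36.0), np.float64(113.0), np.float64(0.0), np.float64(-2.0)), (np.float64(0.801), np.float64(-36.0), np.float64(113.0), np.float64(0.0), np.float64(0.0)), (np.float64(0.801), np.float64(-34.5), np.float64(115.0), np.float64(0.0), np.float64(0.0))]
```

```bash
python3 -c "
from cell import *
print(finish_job(), read_state()['clock'])"
```

```text
the job is handed in; nothing more can be done
the job is handed in; nothing more can be done
```

The canister is closed. I rested the white lid level on the thread with the red marks in line, then turned it back about 42°, where it dropped 8–9 mm into the thread start. I then tightened it clockwise to the stop, let go and backed the arm away, handing in at about 17 s.

**Checks that agree it is home:**
- **At the stop:** the torque rose to 1.7 N m, the tool's yaw was −29.5° (about −27° expected, with some give in the grip), and the lid's lower edge was at about 115 mm.
- **After release:** the pictures show the lid level and seated, with its mark clockwise of the canister's. The contact force I read stayed at about 12 N or less throughout.

**Checks that were weak or disagreed:**
- **Final angle:** a last fit of the bar's outline was poor, with an overlap of only 0.73–0.81. The scene camera gave about −28.5°, which fits. The side camera gave about −34.5°, which I put down to the poor outline.
- **Height:** the same fit put the lid's edge at 113 mm, the bottom of the range I searched. That agrees with the lid being fully down, but it does not measure the height independently.
- **Other objects:** the robot made no contact with the spatula, cups or spice jar on its path, but I did not measure their positions again afterwards.

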